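Close the steel jars on the laboratory bench

TASK

The steel jars and the oblong instrument box on the laboratory bench have been left open. Put each of the four steel lids back on the container it fits, the three round lids by size and the oblong one on the instrument box, so that every lid sits level and fully home in its mouth. Leave the jars and the box standing where they are and do not knock over the dropper bottle.

Things in the scene. Friction and masses are not known exactly. Their poses are not given: they have to be found in the camera images.
- jar_small: The small round jar: open steel pot standing upright, loose, 60 mm outside diameter, 70 mm high, mouth 54 mm across, wall 3 mm, a little stock lying deep inside. Origin at the centre of its underside, z up along its axis.
- lid_small: Round small lid, for the small jar: steel disc 66 mm across with a black knob, lying right way up. The plug under it (44 mm across, 6 mm deep) enters the mouth with 5 mm to spare all round. Origin: centre of the plug's underside, z up; 64 mm above the jar's origin when seated. Above the origin: disc 6 to 9 mm, stem to 14, knob of 20 mm diameter 14 to 40 mm, straight-sided 17 to 36.
- jar_medium: The medium round jar: open steel pot standing upright, loose, 78 mm outside diameter, 85 mm high, mouth 72 mm across, wall 3 mm, a little stock lying deep inside. Origin at the centre of its underside, z up along its axis.
- lid_medium: Round medium lid, for the medium jar: steel disc 84 mm across with a black knob, lying right way up. The plug under it (62 mm across, 6 mm deep) enters the mouth with 5 mm to spare all round. Origin: centre of the plug's underside, z up; 79 mm above the jar's origin when seated. Above the origin: disc 6 to 9 mm, stem to 14, knob of 20 mm diameter 14 to 40 mm, straight-sided 17 to 36.
- jar_large: The large round jar: open steel pot standing upright, loose, 96 mm outside diameter, 100 mm high, mouth 90 mm across, wall 3 mm, a little stock lying deep inside. Origin at the centre of its underside, z up along its axis.
- lid_large: Round large lid, for the large jar: steel disc 102 mm across with a black knob, lying right way up. The plug under it (80 mm across, 6 mm deep) enters the mouth with 5 mm to spare all round. Origin: centre of the plug's underside, z up; 94 mm above the jar's origin when seated. Above the origin: disc 6 to 9 mm, stem to 14, knob of 20 mm diameter 14 to 40 mm, straight-sided 17 to 36.
- box_steel: The oblong instrument box: open steel box, loose, 110 mm (its x) by 62 mm (its y) outside, 45 mm high, wall 3 mm, forceps lying in it. Origin at the centre of its underside, z up.
- lid_box: Oblong lid of the box: steel plate 116 mm (x) by 68 mm (y), black bar handle, lying right way up. The plug under it (94 by 46, 6 mm deep) enters the box with 5 mm to spare all round, either way round. Origin: centre of the plug's underside, z up; 39 mm above the box's origin when seated. Above the origin: plate 6 to 9 mm, handle bar 16 to 40 mm, 60 mm long in x, 14 mm thick in y.
- dropper: Bystander: small amber dropper bottle with a white collar and a dark rubber teat, 28 mm diameter, 78 mm tall, loose. Origin at the centre of its underside, z up.
Things that resemble listed ones, but are neither listed nor needed, are in the scene too. Leave any red look-alike of the lid_large alone.

How it is judged:
By the outcome, as a careful person would: the job done as asked, in the order asked, and still so for the second after the job is handed in, with the robot touching nothing.
It also fails if it takes over 104 s, if anything falls off the work surface, if the arm or the gripper's body presses on something with over 40 N, if the wrist force passes 120 N, or if a joint passes its speed limit or range.

ROBOT

A 6-joint arm with a two-finger parallel gripper is mounted at the origin on the work surface. World frame = base frame: x ahead of the robot, y to its left, z up, the work surface at z = 0. Lengths are in m, angles in rad, forces in N, time in s.
With the tool pointing down it reaches from about 0.4 to 0.825 m from the base axis. Payload 7 kg.
Tool frame: the origin (TCP) lies at the very end of the fingers, on their centre line; the grasp point (between the pads) lies 19 mm behind it; z points along the fingers, y is the direction in which the jaws open and shut (so a half turn about z gives the same grasp; the last joint's range is limited). The gripper opens to 88 mm and grips with 3 to 60 N. Pads are 19 mm wide; open, the fingers measure 130 mm over their backs; the gripper's body (78 mm by 193 mm) begins 47 mm behind the grasp point.
Start: joints at [1.51, 0.359, 0.012, 0, -1.224, -0.288], TCP at [0.231, 0.634, 0.227] pointing down, gripper open.
Joint ranges: [-3.07, 3.07], [-1.43, 2.12], [-1.02, 1.25], [-3.03, 1.67], [-3.05, -0], [-3.03, 3.03]. Speed limits (rad/s): [2.39, 2.39, 3.01, 3.14, 3.14, 3.14].

INTERFACE

Orientations are given as [roll, pitch, yaw] about the fixed x, y, z axes, in that order (R = Rz(yaw) Ry(pitch) Rx(roll)).
In Python, from station import arm, eyes, job, outline_of gives the robot as it stands.
- The arm moves only by the tool apply_moves, never from a script. Its argument "moves" is a list of rows, each a list of 5 numbers: the opening, from -1 (shut) to 1 (fully open), then the shift along the tool's x, y, z in m, then the turn about the tool's z in rad. A call has 1 to 12 rows; each row shifts and turns the commanded pose from where the row before left it, along the tool's axes as they then stand; what a row does not reach is not made up. A row lasts 1/12 s, in which the tool goes at most 41.7 mm and 7.16 degrees, less where a joint would pass 70% of its speed; a pose out of reach is approached as far as the arm can. A call with a gripper value outside its range is refused whole. The fingers move at their own pace and stop on an object; "newtons" is the grip in N (left out, the last holds). Time passes only in rows, so rows that do not move let the fingers close. It gives the time, the measured TCP pose, the force and the opening at its end, in the units of the state.
- arm.get_state(): the state, without advancing time (a new reading comes with each control period).
- eyes.grab_frame(name): name is "scene" or "top" or "wrist"; returns a dict with "color" (480x640x3 uint8, red, green, blue), "z_map" (480x640 float32, m along the optical axis (not along the pixel's ray), 0 where there is no reading), "camera_matrix" (3x3 intrinsics, pixels), "k1" (the pictures are not rectified: a ray, as slopes to the right and down, at radius r is drawn at 1 + k1 r^2 times it, then the intrinsics apply), "extrinsics" (4x4, takes a point from camera to world coordinates). Camera axes: x right, y up, looking along -z (the intrinsics and any distortion apply to the point x, -y, -z); pixel columns grow to the right and rows downward; lengths in m; the calibration is good to about 2 mm. A picture is of the moment at which its call begins.
- job.job_done(): hands the job in, once; it reports no verdict.
Trained networks look in a picture, given as the dict that the camera call returned (one of the last four; its "shot" number tells which), for a name from the list of things; names that differ only in an ending like _2 or _b are one class to them, and where a whole thing is asked for, a point or a joint stands for the part that bears it (a point fixed in the world has none). Each returns a list of dicts, best first, with "score" (0 to 1); they miss things now and then, are a little off and sometimes report something else, mostly with a low value. They report only what shows in the picture. A call takes as long as a camera call. They do not tell look-alikes from the thing itself.
- outline_of(label, picture): "region" (480x640 bool, what is visible of it) and "extent" ([left, top, right, bottom] in pixels, round what is visible of it).
The state is a dict: "t": time; "q": joint angles; "qd": joint speeds; "joint_efforts": joint torques, N m; "eef_pos": TCP position; "ee_rot": TCP orientation; "force": force on the tool from outside, world axes, zero at the start; "moment": the same for the moment, N m; "width": finger opening in m.
Only numpy, scipy, OpenCV 4.12 (cv2) and the standard library are available. Lean on these libraries where they do the work, as an engineer would, in place of code of your own. Each camera call takes 0.05 s, during which the arm holds its last target.

## Working session

There is one attempt and no reset: what is moved stays moved. The work goes in short steps, Python scripts to look and compute and a tool call to move; the robot and the scene stay as the last step left them, time stands still between calls to the robot, and variables do not carry over. Pictures are saved under pics/ and viewed, and the job is handed in when it is done.

Besides the shell and the picture viewer there is one more tool, called as name(argument=value, ...) on one line, values as JSON. apply_moves: Moves the arm, as the interface text tells. Its arguments: {"type":"object","properties":{"moves":{"type":"array","items":{"type":"array","items":{"type":"number"}}},"newtons":{"type":"number"}},"required":["moves"]}

```bash
ls; mkdir -p pics
cat > h.py <<'E'
import numpy as np, cv2, pickle
from station import arm, eyes, job, outline_of
def grab(n,save=None):
    f=eyes.grab_frame(n)
    if save: cv2.imwrite('pics/%s.png'%save,f['color'][:,:,::-1])
    return f
def cloud(f):
    K=np.array(f['camera_matrix']);k1=f['k1'];k1=float(np.ravel(k1)[0])
    v,u=np.mgrid[0:480,0:640].astype(float)
    d=np.array([k1,0,0,0,0.])
    p=cv2.undistortPoints(np.stack([u.ravel(),v.ravel()],1)[:,None],K,d)[:,0].reshape(480,640,2)
    z=f['z_map']
    P=np.stack([p[...,0]*z,-p[...,1]*z,-z,np.ones_like(z)],-1)
    W=P@np.array(f['extrinsics']).T
    W=W[...,:3]; W[z==0]=np.nan
    return W
E
python3 - <<'E'
from h import *
print(arm.get_state())
for n in ('scene','top','wrist'):
    f=grab(n,n+'0'); print(n,f['camera_matrix'],f['k1'],f['extrinsics'])
    pickle.dump(f,open(n+'0.pkl','wb'))
    for l in ['jar_small','jar_medium','jar_large','box_steel','lid_small','lid_medium','lid_large','lid_box','dropper']:
        r=outline_of(l,f); print(l,[(round(x['score'],2),x['extent']) for x in r])
        pickle.dump([(x['score'],x['region']) for x in r],open(f'{n}_{l}.pkl','wb'))
E
```

```text
pics
{'t': 0.0, 'q': array([ 1.51009002e+00,  3.59380944e-01,  1.10700666e-02, -3.45627511e-04,
       -1.22411207e+00, -2.88079396e-01]), 'qd': array([ 0.00036289, -0.00087733,  0.00218005,  0.00034585,  0.00154811,
       -0.00050165]), 'joint_efforts': array([ 1.34705337e-03, -5.82720566e+01,  2.93057781e+01,  6.99706122e+00,
        7.29577179e-03, -1.50381425e-04]), 'eef_pos': array([0.23055887, 0.633883  , 0.22563223]), 'ee_rot': array([ 3.13994075e+00, -1.50660132e-04, -3.48903276e-01]), 'force': array([ 0.53483461, -0.39216885,  0.84955667]), 'moment': array([0.01982022, 0.01481479, 0.02561664]), 'width': 0.08764529751176225}
scene [[455.69286031   0.         324.65265993]
 [  0.         455.69286031 244.99430879]
 [  0.           0.           1.        ]] -0.08396113475946698 [[-0.40477919 -0.54440803  0.73469294  1.19169245]
 [ 0.9140964  -0.21971678  0.34081125  0.24106341]
 [-0.02411601  0.80953347  0.5865782   0.5758054 ]
 [ 0.          0.          0.          1.        ]]
jar_small [(0.95, [393.0, 228.0, 429.2, 275.4])]
jar_medium [(0.86, [533.1, 276.6, 594.2, 346.3])]

[... 1049 characters left out ...]
 196.7, 316.8])]
lid_large [(0.83, [321.5, 249.3, 362.7, 286.4]), (0.78, [485.7, 232.4, 527.6, 273.3])]
lid_box [(0.95, [352.0, 178.5, 396.0, 230.1])]
dropper []
wrist [[353.19576976   0.         313.53968099]
 [  0.         353.19576976 237.18344923]
 [  0.           0.           1.        ]] -0.004182278312123871 [[-3.40892886e-01  8.95168581e-01  2.87167637e-01  3.08222468e-01]
 [-9.40102140e-01 -3.24625332e-01 -1.04049796e-01  6.05406266e-01]
 [ 7.97811246e-05 -3.05436745e-01  9.52212365e-01  3.84867715e-01]
 [ 0.00000000e+00  0.00000000e+00  0.00000000e+00  1.00000000e+00]]
jar_small []
jar_medium []
jar_large []
box_steel []
lid_small []
lid_medium []
lid_large []
lid_box []
dropper []
```

View pics/scene0.png

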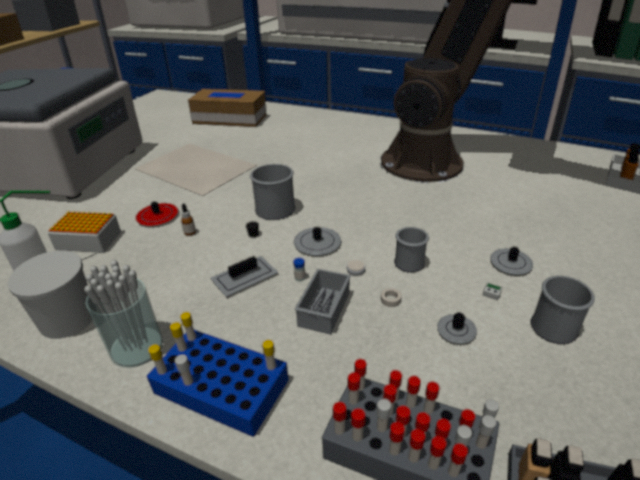

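View pics/top0.png

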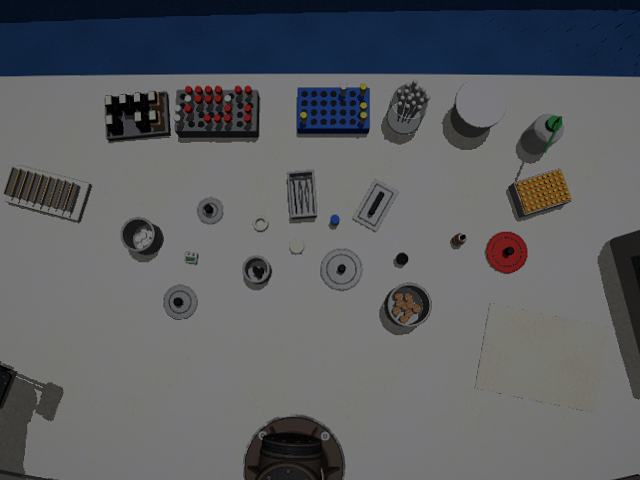

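Run:
```python
from h import *
for n in ('top','scene'):
    f=pickle.load(open(n+'0.pkl','rb')); W=cloud(f)
    print(n, 'valid',np.isfinite(W[...,0]).mean())
    for l in ['jar_small','jar_medium','jar_large','box_steel','lid_small','lid_medium','lid_large','lid_box','dropper']:
        for s,r in pickle.load(open(f'{n}_{l}.pkl','rb')):
            p=W[r]; p=p[np.isfinite(p[:,0])]
            if len(p)<5: print(l,'few');continue
            print(l,len(p),'med',np.median(p,0).round(4),'lo',np.percentile(p,3,axis=0).round(3),'hi',np.percentile(p,97,axis=0).round(3))
```

```text
top valid 0.9960546875
jar_small 636 med [0.467  0.0946 0.025 ] lo [ 0.436  0.063 -0.001] hi [0.493 0.119 0.074]
jar_medium 1212 med [0.5448 0.3778 0.0317] lo [ 0.506  0.334 -0.   ] hi [0.579 0.409 0.087]
jar_large 1608 med [ 0.3842 -0.2709  0.0296] lo [ 0.341 -0.31  -0.   ] hi [ 0.428 -0.218  0.102]
box_steel 1218 med [ 0.6533 -0.0129  0.0069] lo [ 0.598 -0.045 -0.003] hi [0.704 0.017 0.048]
lid_small 544 med [0.6122 0.2128 0.0086] lo [ 0.586  0.187 -0.001] hi [0.642 0.243 0.04 ]
lid_medium 967 med [0.3882 0.2801 0.0088] lo [0.353 0.245 0.001] hi [0.424 0.32  0.039]
lid_large 1344 med [ 0.4714 -0.1104  0.009 ] lo [ 0.429 -0.155  0.002] hi [ 0.517 -0.067  0.037]
lid_large 1386 med [ 0.5179 -0.5166  0.0091] lo [ 0.474 -0.564  0.001] hi [ 0.562 -0.471  0.037]
lid_box 1263 med [ 0.6307 -0.1945  0.0095] lo [ 0.579 -0.24   0.002] hi [ 0.684 -0.15   0.041]
scene valid 0.9958756510416666
jar_small 1277 med [0.4834 0.0926 0.0466] lo [0.437 0.065 0.006] hi [0.495 0.12  0.07 ]
jar_medium 3193 med [0.5686 0.3716 0.0544] lo [0.507 0.335 0.004] hi [0.584 0.407 0.085]
jar_large 2169 med [ 0.4105 -0.2534  0.0662] lo [ 0.337 -0.309  0.004] hi [ 0.431 -0.217  0.1  ]
box_steel 2574 med [ 0.6492 -0.0178  0.0214] lo [ 0.597 -0.047  0.002] hi [0.709 0.019 0.046]
lid_small 870 med [0.6231 0.2157 0.0093] lo [0.594 0.188 0.007] hi [0.646 0.243 0.04 ]
lid_medium 939 med [0.3948 0.2824 0.0096] lo [0.354 0.245 0.   ] hi [0.427 0.32  0.039]
lid_large 1001 med [ 0.4772 -0.1074  0.0104] lo [ 0.43  -0.154  0.008] hi [ 0.516 -0.068  0.039]
lid_large 719 med [ 0.5223 -0.5113  0.0096] lo [ 0.476 -0.559  0.007] hi [ 0.56  -0.472  0.035]
lid_box 1356 med [ 0.6413 -0.1908  0.011 ] lo [ 0.584 -0.239  0.008] hi [ 0.685 -0.154  0.041]
lid_box 992 med [ 0.4774 -0.1069  0.0104] lo [ 0.43  -0.153  0.008] hi [ 0.516 -0.066  0.039]
dropper 319 med [ 0.55   -0.3911  0.0357] lo [ 0.537 -0.403  0.003] hi [ 0.559 -0.383  0.074]
```

The scene shows three grey round lids, a red look-alike at top-image (507,252), which I will leave alone, the oblong lid at (375,205) and the box at (301,195). The jars are at (141,237), (257,270) and (408,305). Next I'll fit precise poses.

```bash
cat > fit.py <<'E'
from h import *
from scipy.optimize import least_squares
G={'jar_small':(.0605,.0935),'jar_medium':(.0,0)}
JAR={'jar_small':(.030,.070),'jar_medium':(.039,.085),'jar_large':(.048,.1)}
LID={'lid_small':.033,'lid_medium':.042,'lid_large':.051}
def near(W,c,r):
    p=W[np.isfinite(W[...,0])]; return p[np.hypot(p[:,0]-c[0],p[:,1]-c[1])<r]
def fitjar(W,n,c):
    R,h=JAR[n]; p=near(W,c,R+.012); p=p[abs(p[:,2]-h)<.006][:,:2]
    f=least_squares(lambda x:np.hypot(p[:,0]-x[0],p[:,1]-x[1])-(R-.0015),c,loss='soft_l1',f_scale=.002)
    return f.x,len(p),np.sqrt(np.mean(f.fun**2))
def fitlid(W,R,c,z0=0):
    p=near(W,c,R+.012); k=p[(p[:,2]>z0+.030)&(p[:,2]<z0+.05)][:,:2]; k=k[np.hypot(*(k-c).T)<.03]
    top=p[(p[:,2]>z0+.036)&(p[:,2]<z0+.05)][:,:2]
    d=p[(p[:,2]>z0+.005)&(p[:,2]<z0+.012)][:,:2]
    (cx,cy),r=cv2.minEnclosingCircle(d.astype(np.float32))
    return 'knob',k.mean(0).round(4),len(k),'top',(top.mean(0).round(4) if len(top) else None),len(top),'disc',np.round((cx,cy,r),4)
def rect(d):
    (c,s,a)=cv2.minAreaRect((d*1000).astype(np.float32))
    if s[0]<s[1]: a+=90
    a=(a+90)%180-90
    return np.round(np.array(c)/1000,4),np.round(s,1),round(a,2)
C={'jar_small':(.466,.092),'jar_medium':(.545,.372),'jar_large':(.385,-.265),'lid_small':(.615,.215),'lid_medium':(.389,.282),'lid_large':(.472,-.111),'box_steel':(.653,-.014),'lid_box':(.631,-.195)}
E
python3 - <<'E'
from fit import *
for n in ('top','scene'):
    W=cloud(pickle.load(open(n+'0.pkl','rb'))); print(n)
    for j in JAR: print(j,fitjar(W,j,np.array(C[j])))
    for l in LID: print(l,fitlid(W,LID[l],np.array(C[l])))
    p=near(W,C['box_steel'],.075); print('box',rect(p[(p[:,2]>.039)&(p[:,2]<.05)][:,:2]))
    p=near(W,C['lid_box'],.08); print('lid_box',rect(p[(p[:,2]>.006)&(p[:,2]<.012)][:,:2]),'handle',rect(p[(p[:,2]>.034)&(p[:,2]<.05)][:,:2]))
E
```

```text
top
jar_small (array([0.46547384, 0.09144863]), 187, np.float64(0.002138298099929049))
jar_medium (array([0.54370477, 0.37183512]), 240, np.float64(0.0019306001946835186))
jar_large (array([ 0.38353248, -0.26418441]), 323, np.float64(0.0020531436258468456))
lid_small ('knob', array([0.6145, 0.214 ]), 52, 'top', array([0.6152, 0.2139]), 35, 'disc', array([0.6142, 0.2144, 0.0444]))
lid_medium ('knob', array([0.3884, 0.2818]), 60, 'top', array([0.3888, 0.2827]), 43, 'disc', array([0.3891, 0.2818, 0.0534]))
lid_large ('knob', array([ 0.4723, -0.1104]), 54, 'top', array([ 0.4723, -0.1105]), 46, 'disc', array([ 0.4721, -0.1114,  0.0627]))
box (array([ 0.6519, -0.0134]), array([113.1,  65.9]), 4.83)
lid_box (array([ 0.6325, -0.1917]), array([141.1, 158.9]), -28.63) handle (array([ 0.6321, -0.1943]), array([14.4, 57.7]), -31.27)
scene
jar_small (array([0.46644903, 0.09158704]), 238, np.float64(0.001967802075889008))
jar_medium (array([0.54623287, 0.37212323]), 504, np.float64(0.001831419720917841))
jar_large (array([ 0.38418545, -0.26413528]), 284, np.float64(0.0021397366558071913))
lid_small ('knob', array([0.6201, 0.2161]), 117, 'top', array([0.6189, 0.2161]), 83, 'disc', array([0.6172, 0.2165, 0.0348]))
lid_medium ('knob', array([0.3925, 0.2832]), 77, 'top', array([0.3915, 0.283 ]), 55, 'disc', array([0.389 , 0.2831, 0.0441]))
lid_large ('knob', array([ 0.4752, -0.1099]), 68, 'top', array([ 0.4743, -0.1107]), 45, 'disc', array([ 0.4716, -0.1111,  0.0521]))
box (array([ 0.6523, -0.0147]), array([115.7,  66.2]), 4.63)
lid_box (array([ 0.6314, -0.1955]), array([ 71.2, 115.4]), -28.73) handle (array([ 0.6319, -0.1955]), array([18., 59.]), -27.95)
```

apply_moves(moves=[[0.2, 0, 0, 0, 0.0875], [0.2, 0, 0, 0, 0.0875], [0.2, 0, 0, 0, 0.0875], [0.2, 0, 0, 0, 0.0865], [0.2, 0.02, 0.044, 0, 0], [0.2, 0.02, 0.036, 0, 0], [0.2, 0.02, 0.036, 0, 0], [0.2, 0.02, 0.036, 0, 0], [0.2, 0.02, 0.036, 0, 0], [0.2, 0.02, 0.036, 0, 0], [0.2, 0.02, 0.036, 0, 0], [0.2, 0.0, 0.036, 0, 0]], newtons=40)

```text
t: 2.5
eef_pos: [0.1504, 0.3208, 0.2261]
ee_rot: [3.141, -0.0, -0.7]
force: [-3.2, -0.3, 0.2]
width: 0.0527
```

Run:
```python
from fit import *
s=arm.get_state();print(s['t'],s['eef_pos'],s['ee_rot'],s['width'],s['q'])
f=grab('wrist','w1'); W=cloud(f)
print(fitlid(W,.042,np.array((.389,.2825))))
print(np.array(f['extrinsics']).round(3))
```

```text
2.5 [0.15042588 0.32081689 0.22613674] [ 3.14128032e+00 -2.69165586e-04 -6.99874469e-01] 0.05273054400239551 [ 1.70426838e+00 -2.14573358e-01 -6.18984995e-01 -5.45887265e-05
 -1.16679393e+00 -8.33325091e-01]
('knob', array([nan, nan]), 0, 'top', None, 0, 'disc', array([0.3768, 0.2917, 0.0391]))
[[-0.643  0.729  0.234  0.213]
 [-0.766 -0.613 -0.196  0.267]
 [ 0.    -0.305  0.952  0.384]
 [ 0.     0.     0.     1.   ]]fit.py:17: RuntimeWarning: Mean of empty slice.
  return 'knob',k.mean(0).round(4),len(k),'top',(top.mean(0).round(4) if len(top) else None),len(top),'disc',np.round((cx,cy,r),4)
  ret = um.true_divide(
```

View pics/w1.png

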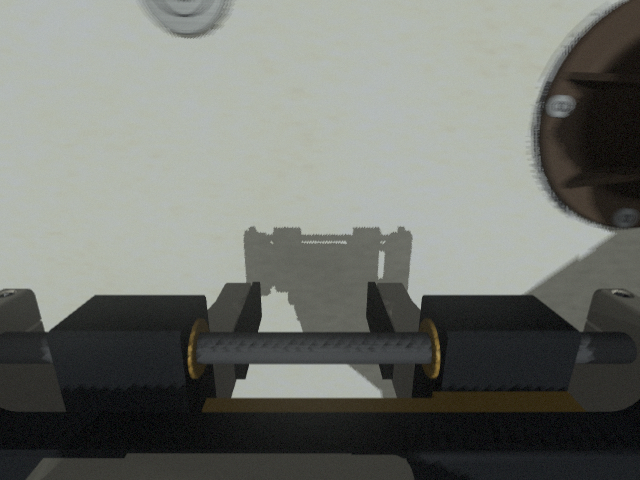

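The turn sign is reversed: a tool +z turn lowers the yaw. I'll correct that now.

apply_moves(moves=[[0.2, 0, 0, 0, -0.1], [0.2, 0, 0, 0, -0.1], [0.2, 0, 0, 0, -0.1], [0.2, 0, 0, 0, -0.1], [0.2, 0, 0, 0, -0.1], [0.2, 0, 0, 0, -0.1], [0.2, 0, 0, 0, -0.1], [0.2, 0.03, 0.005, 0, 0], [0.2, 0.03, 0.005, 0, 0], [0.2, 0.03, 0.005, 0, 0], [0.2, 0.03, 0.005, 0, 0], [0.2, 0.03, 0.005, 0, 0]])

```text
t: 3.55
eef_pos: [0.3011, 0.2991, 0.2269]
ee_rot: [-3.14, -0.0, 0.003]
force: [0.1, 1.6, 0.9]
width: 0.0527
```

apply_moves(moves=[[0.2, 0.03, 0.005, 0.01, 0], [0.2, 0.03, 0.005, 0.01, 0], [0.2, 0, 0, 0, 0], [0.2, 0, 0, 0, 0], [0.2, 0, 0, 0, 0]])

```text
t: 3.97
eef_pos: [0.3597, 0.2893, 0.2065]
ee_rot: [3.141, 0.0, 0.001]
force: [-0.5, 0.3, -0.0]
width: 0.0526
```

```bash
cat > look.py <<'E'
from fit import *
import sys
def wl(tag,R,c,z0=0):
    s=arm.get_state();print(s['t'],s['eef_pos'].round(4),s['ee_rot'].round(4),s['width'],s['force'].round(1))
    f=grab('wrist',tag); W=cloud(f); pickle.dump(f,open(tag+'.pkl','wb'))
    try: print(fitlid(W,R,np.array(c),z0))
    except Exception as e: print(e)
    return f,W
E
python3 - <<'E'
from look import *
wl('w2',.042,(.389,.2825))
E
```

```text
3.9667 [0.3597 0.2893 0.2065] [3.1413e+00 2.0000e-04 1.2000e-03] 0.05256734778993798 [-0.5  0.3 -0. ]
('knob', array([0.3886, 0.2827]), 363, 'top', array([0.3883, 0.2827]), 339, 'disc', array([0.3878, 0.2826, 0.0424]))
```

View pics/w2.png

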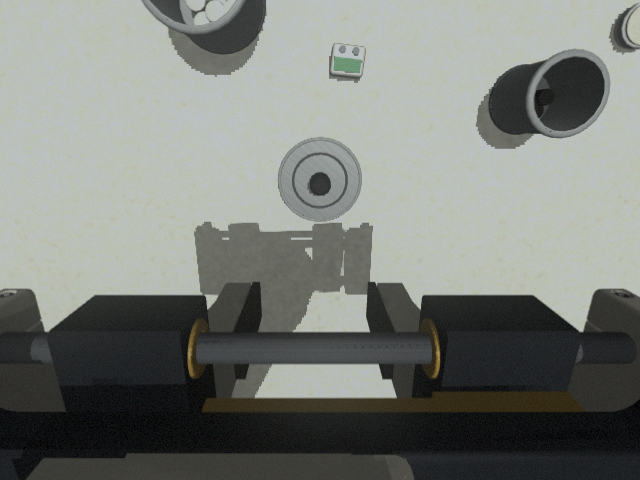

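The lid is at pixel (320,180). The wrist fit puts it at (0.388,0.2827), which agrees with the top camera. Descending.

apply_moves(moves=[[0.2, 0.0145, 0.0033, 0.0, 0], [0.2, 0.0142, 0.0033, 0.0, 0], [0.2, 0, 0, 0.036, 0], [0.2, 0, 0, 0.036, 0], [0.2, 0, 0, 0.036, 0], [0.2, 0, 0, 0.03, 0], [0.2, 0, 0, 0.02, 0], [0.2, 0, 0, 0.015, 0], [0.2, 0, 0, 0.01, 0], [0.2, 0, 0, 0.005, 0], [0.2, 0, 0, 0.005, 0], [0.2, 0, 0, 0, 0]])

```text
t: 5.02
eef_pos: [0.3879, 0.2834, 0.0136]
ee_rot: [-3.141, -0.0, 0.003]
force: [-0.2, -0.5, -0.0]
width: 0.0523
```

apply_moves(moves=[[-0.3, 0, 0, 0, 0], [-0.5, 0, 0, 0, 0], [-1, 0, 0, 0, 0], [-1, 0, 0, 0, 0], [-1, 0, 0, 0, 0], [-1, 0, 0, 0, 0], [-1, 0, 0, 0, 0], [-1, 0, 0, 0, 0]])

```text
t: 5.68
eef_pos: [0.3885, 0.283, 0.0138]
ee_rot: [-3.141, -0.0, 0.002]
force: [-0.3, -1.4, 4.3]
width: 0.0191
```

Run:
```python
from look import *
W=cloud(pickle.load(open('w2.pkl','rb')))
for j in ('jar_small','jar_medium'):
    print(j,fitjar(W,j,np.array(C[j])))
s=arm.get_state();print(s['t'],s['eef_pos'],s['width'],s['force'])
```

```text
jar_small (array([0.46474845, 0.09152599]), 2297, np.float64(0.0018341304342813904))
jar_medium (array([0.54237412, 0.37143614]), 1116, np.float64(0.0016736039860654197))
5.6833 [0.38851021 0.28298764 0.01381328] 0.019083577220887212 [-0.25157487 -1.44097917  4.26404819]
```

apply_moves(moves=[[-1, 0, 0, -0.005, 0], [-1, 0, 0, -0.01, 0], [-1, 0, 0, -0.02, 0], [-1, 0, 0, -0.03, 0], [-1, 0, 0, -0.03, 0], [-1, 0, 0, -0.03, 0], [-1, 0, 0, -0.03, 0], [-1, 0.01, -0.0145, -0.02, 0], [-1, 0.012, -0.02, 0, 0], [-1, 0.02, -0.025, 0, 0], [-1, 0.015, -0.02, 0, 0], [-1, 0.008, -0.009, 0, 0]])

```text
t: 6.68
eef_pos: [0.4545, 0.3736, 0.1885]
ee_rot: [-3.141, -0.0, 0.002]
force: [0.8, 0.3, -0.0]
width: 0.0189
```

apply_moves(moves=[[-1, 0, 0, 0, 0], [-1, 0, 0, 0, 0], [-1, 0, 0, 0, 0]])

```text
t: 6.93
eef_pos: [0.4525, 0.3708, 0.1882]
ee_rot: [3.141, 0.001, 0.002]
force: [0.3, 0.3, -1.5]
width: 0.0184
```

```bash
cat >> look.py <<'E'
def wj(tag,j,lidR=None):
    s=arm.get_state();e=s['eef_pos'];print(s['t'],e.round(4),s['ee_rot'].round(4),s['width'],s['force'].round(1))
    f=grab('wrist',tag); W=cloud(f); pickle.dump(f,open(tag+'.pkl','wb'))
    if j in JAR: print(j,fitjar(W,j,np.array(C[j])))
    # in-hand lid: disc top points relative to TCP
    p=near(W,e[:2],.075); 
    zt=e[2]-.0125+.009-.002; d=p[abs(p[:,2]-zt)<.006]; 
    if len(d)>20: print('inhand disc n',len(d),'zmed',np.median(d[:,2])-e[2],'lo',d.min(0)-e,'hi',d.max(0)-e)
    return f,W
E
python3 - <<'E'
from look import *
wj('w3','jar_medium')
E
```

```text
6.9333 [0.4525 0.3708 0.1882] [3.1407e+00 9.0000e-04 1.9000e-03] 0.01835140716060633 [ 0.3  0.3 -1.5]
jar_medium (array([0.54394706, 0.37184054]), 3205, np.float64(0.0018844797781715679))
inhand disc n 9531 zmed -0.004577073695095496 lo [-0.04348535 -0.04215953 -0.00683386] hi [0.04186786 0.04168239 0.00049333]
```

View pics/w3.png

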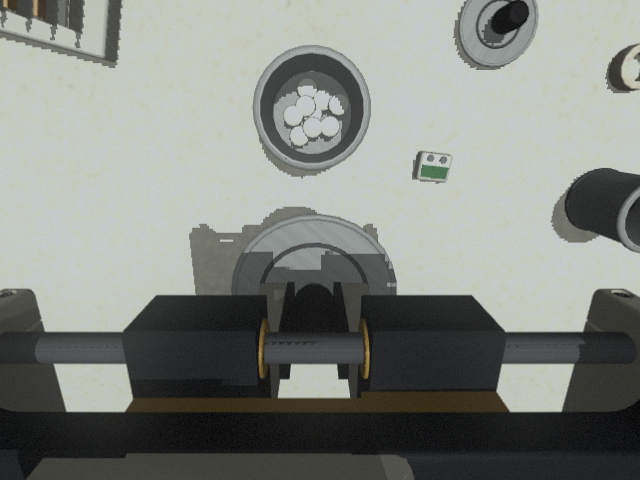

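The lid is held level and centred. The jar rim is at pixel (311,108), fitted at (0.5439,0.3718). Move over it and lower.

apply_moves(moves=[[-1, 0.015, -0.001, 0, 0], [-1, 0.025, 0, 0, 0], [-1, 0.025, 0, 0, 0], [-1, 0.018, 0, 0, 0], [-1, 0.009, 0, 0, 0], [-1, 0, 0, 0.02, 0], [-1, 0, 0, 0.025, 0], [-1, 0, 0, 0.02, 0], [-1, 0, 0, 0.01, 0], [-1, 0, 0, 0, 0], [-1, 0, 0, 0, 0], [-1, 0, 0, 0, 0]])

```text
t: 7.98
eef_pos: [0.5457, 0.3734, 0.1153]
ee_rot: [-3.14, -0.002, 0.003]
force: [-0.4, 0.1, -1.3]
width: 0.0187
```

Run:
```python
from look import *
s=arm.get_state();print(s['t'],s['eef_pos'],s['width'],s['force'])
```

```text
7.9833 [0.54568478 0.37337988 0.11527611] 0.018749199710217636 [-0.44275339  0.09767952 -1.25765523]
```

apply_moves(moves=[[-1, 0, 0, 0, 0], [-1, 0, 0, 0, 0]])

```text
t: 8.15
eef_pos: [0.5456, 0.3733, 0.1151]
ee_rot: [-3.14, -0.002, 0.002]
force: [-0.5, 0.5, -0.9]
width: 0.0191
```

apply_moves(moves=[[-1, 0, 0, 0, 0]])

```text
t: 8.23
eef_pos: [0.5454, 0.3731, 0.1146]
ee_rot: [-3.14, -0.001, 0.002]
force: [-0.4, -0.3, -0.2]
width: 0.0188
```

apply_moves(moves=[[-1, -0.0008, 0.0012, 0.005, 0], [-1, 0, 0, 0.004, 0], [-1, 0, 0, 0.003, 0], [-1, 0, 0, 0.003, 0], [-1, 0, 0, 0.002, 0], [-1, 0, 0, 0.002, 0], [-1, 0, 0, 0.001, 0], [-1, 0, 0, 0.001, 0], [-1, 0, 0, 0.0, 0], [-1, 0, 0, 0.0, 0]])

```text
t: 9.07
eef_pos: [0.5444, 0.3716, 0.0929]
ee_rot: [-3.141, -0.0, 0.002]
force: [-0.6, -1.0, 1.7]
width: 0.0187
```

apply_moves(moves=[[-1, 0, 0, 0.0005, 0], [-0.7, 0, 0, 0, 0], [-0.4, 0, 0, 0, 0], [0, 0, 0, 0, 0], [0.2, 0, 0, 0, 0], [0.2, 0, 0, 0, 0], [0.2, 0, 0, -0.01, 0], [0.2, 0, 0, -0.02, 0], [0.2, 0, 0, -0.03, 0], [0.2, -0.01, 0, -0.03, 0], [0.2, -0.01, 0.02, -0.02, 0], [0.2, -0.01, 0.02, 0, 0]])

```text
t: 10.07
eef_pos: [0.5162, 0.3332, 0.2078]
ee_rot: [-3.137, -0.006, 0.004]
force: [0.2, 0.1, 0.5]
width: 0.0525
```

apply_moves(moves=[[0.2, 0, 0.02, 0, 0], [0.2, 0, 0.03, 0, 0], [0.2, 0, 0.03, 0, 0], [0.2, 0, 0.02, 0, 0], [0.2, 0, 0, 0, 0], [0.2, 0, 0, 0, 0], [0.2, 0, 0, 0, 0]])

```text
t: 10.65
eef_pos: [0.515, 0.2313, 0.2022]
ee_rot: [-3.142, -0.0, 0.002]
force: [0.0, 0.7, 0.2]
width: 0.0527
```

Run:
```python
from look import *
f,W=wl('w4',.033,(.617,.215))
print('medium seated?',fitlid(W,.042,np.array((.544,.372)),.079))
p=near(W,(.544,.372),.042); d=p[(p[:,2]>.07)&(p[:,2]<.1)]; print(len(d),np.median(d[:,2]))
A=np.c_[d[:,:2]-d[:,:2].mean(0),np.ones(len(d))]; print(np.linalg.lstsq(A,d[:,2],rcond=None)[0])
```

```text
10.65 [0.515  0.2313 0.2022] [-3.1415e+00 -1.0000e-04  1.5000e-03] 0.05272341048786629 [0.  0.7 0.2]
('knob', array([0.6158, 0.2153]), 442, 'top', array([0.6158, 0.2152]), 431, 'disc', array([0.616 , 0.215 , 0.0335]))
medium seated? ('knob', array([0.5448, 0.3686]), 719, 'top', array([0.5444, 0.3695]), 581, 'disc', array([0.544 , 0.3712, 0.0428]))
8166 0.08826560193937069
[-0.00711276  0.01914899  0.08809214]
```

View pics/w4.png

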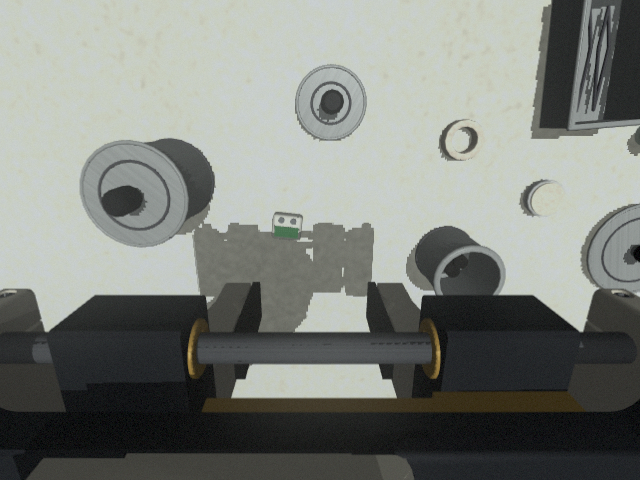

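The medium lid is seated, with the disc top at 0.088 m and level. The small lid is at pixel (330,102), fitted at (0.616,0.215).

apply_moves(moves=[[0.2, 0.03, 0.005, 0, 0], [0.2, 0.03, 0.006, 0, 0], [0.2, 0.03, 0.005, 0, 0], [0.2, 0.011, 0, 0.02, 0], [0.2, 0, 0, 0.035, 0], [0.2, 0, 0, 0.035, 0], [0.2, 0, 0, 0.035, 0], [0.2, 0, 0, 0.025, 0], [0.2, 0, 0, 0.02, 0], [0.2, 0, 0, 0, 0], [0.2, 0, 0, 0, 0], [0.2, 0, 0, 0, 0]])

```text
t: 11.7
eef_pos: [0.6166, 0.2166, 0.0331]
ee_rot: [-3.141, -0.001, 0.003]
force: [0.0, 0.2, -0.4]
width: 0.0526
```

apply_moves(moves=[[0.2, -0.0005, 0.0012, 0.01, 0], [0.2, 0, 0, 0.006, 0], [0.2, 0, 0, 0.003, 0], [0.2, 0, 0, 0, 0], [-0.3, 0, 0, 0, 0], [-0.5, 0, 0, 0, 0], [-1, 0, 0, 0, 0], [-1, 0, 0, 0, 0], [-1, 0, 0, 0, 0], [-1, 0, 0, 0, 0], [-1, 0, 0, 0, 0], [-1, 0, 0, 0, 0]])

```text
t: 12.7
eef_pos: [0.6153, 0.2146, 0.0132]
ee_rot: [-3.141, -0.0, 0.002]
force: [0.1, 0.2, 1.5]
width: 0.0187
```

apply_moves(moves=[[-1, 0, 0, -0.007, 0], [-1, 0, 0, -0.02, 0], [-1, 0, 0, -0.03, 0], [-1, 0, 0, -0.03, 0], [-1, 0, 0, -0.03, 0], [-1, 0, 0, -0.03, 0], [-1, -0.01, 0.006, -0.02, 0], [-1, -0.02, 0.012, -0.01, 0], [-1, -0.03, 0.018, 0, 0], [-1, -0.03, 0.018, 0, 0], [-1, -0.03, 0.018, 0, 0], [-1, -0.03, 0.018, 0, 0]])

```text
t: 13.7
eef_pos: [0.4639, 0.1232, 0.1903]
ee_rot: [-3.141, -0.0, 0.002]
force: [-0.3, 0.0, -1.2]
width: 0.019
```

apply_moves(moves=[[-1, -0.03, 0.015, 0, 0], [-1, -0.02, 0.012, 0, 0], [-1, -0.01, 0.006, 0, 0], [-1, -0.002, 0, 0, 0], [-1, 0, 0, 0, 0], [-1, 0, 0, 0, 0], [-1, 0, 0, 0, 0]])

```text
t: 14.28
eef_pos: [0.4044, 0.0917, 0.1901]
ee_rot: [3.141, -0.0, 0.002]
force: [1.0, 0.1, -1.2]
width: 0.0187
```

Run:
```python
from look import *
wj('w5','jar_small')
```

```text
14.2833 [0.4044 0.0917 0.1901] [ 3.1415e+00 -1.0000e-04  2.3000e-03] 0.018665090612321918 [ 1.   0.1 -1.2]
jar_small (array([0.46459359, 0.09018165]), 1890, np.float64(0.0019165618161797755))
inhand disc n 5583 zmed -0.003851059996365258 lo [-0.00112271 -0.03359188 -0.00639801] hi [0.03422031 0.03277041 0.00047246]
```

View pics/w5.png

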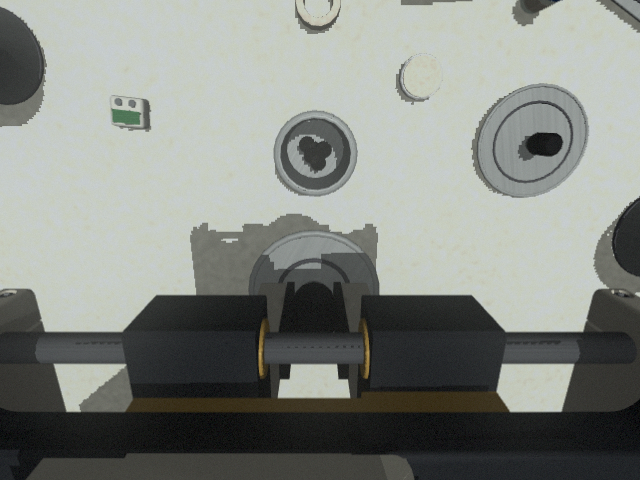

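The lid is in hand and level. The small jar's rim is at pixel (316,153).

apply_moves(moves=[[-1, 0.015, 0.0007, 0, 0], [-1, 0.022, 0, 0, 0], [-1, 0.015, 0, 0, 0], [-1, 0.0076, 0, 0, 0], [-1, 0, 0, 0.02, 0], [-1, 0, 0, 0.025, 0], [-1, 0, 0, 0.025, 0], [-1, 0, 0, 0.015, 0], [-1, 0, 0, 0.005, 0], [-1, 0, 0, 0, 0], [-1, 0, 0, 0, 0], [-1, 0, 0, 0, 0]])

```text
t: 15.33
eef_pos: [0.4639, 0.091, 0.1011]
ee_rot: [-3.141, -0.001, 0.003]
force: [0.1, 0.4, -0.8]
width: 0.0187
```

apply_moves(moves=[[-1, 0, 0, 0, 0], [-1, 0, 0, 0, 0]])

```text
t: 15.5
eef_pos: [0.4636, 0.0908, 0.101]
ee_rot: [-3.141, -0.002, 0.002]
force: [-1.0, 0.3, -0.3]
width: 0.0185
```

apply_moves(moves=[[-1, 0.0003, 0, 0.006, 0], [-1, 0, 0, 0.005, 0], [-1, 0, 0, 0.004, 0], [-1, 0, 0, 0.003, 0], [-1, 0, 0, 0.002, 0], [-1, 0, 0, 0.002, 0], [-1, 0, 0, 0.001, 0], [-1, 0, 0, 0.001, 0], [-1, 0, 0, 0.0, 0], [-1, 0, 0, 0.0, 0]])

```text
t: 16.33
eef_pos: [0.4636, 0.0904, 0.0771]
ee_rot: [3.141, -0.001, 0.003]
force: [-4.4, -0.8, 12.1]
width: 0.0185
```

apply_moves(moves=[[-1, 0, 0, -0.0005, 0], [-0.7, 0, 0, 0, 0], [-0.4, 0, 0, 0, 0], [0, 0, 0, 0, 0], [0.2, 0, 0, 0, 0], [0.2, 0, 0, 0, 0], [0.2, 0, 0, -0.01, 0], [0.2, 0, 0, -0.02, 0], [0.2, 0, 0, -0.03, 0], [0.2, -0.01, 0, -0.03, 0], [0.2, -0.02, 0.02, -0.025, 0], [0.2, -0.02, 0.03, -0.01, 0]])

```text
t: 17.33
eef_pos: [0.415, 0.0416, 0.2046]
ee_rot: [-3.14, -0.004, 0.004]
force: [0.6, -0.6, 0.5]
width: 0.0523
```

apply_moves(moves=[[0.2, -0.01, 0.03, 0, 0], [0.2, 0, 0.03, 0, 0], [0.2, 0, 0.03, 0, 0], [0.2, 0, 0.03, 0, 0], [0.2, 0, 0.03, 0, 0], [0.2, 0, 0, 0, 0], [0.2, 0, 0, 0, 0], [0.2, 0, 0, 0, 0]])

```text
t: 18.0
eef_pos: [0.4037, -0.1098, 0.2014]
ee_rot: [-3.141, 0.0, 0.001]
force: [0.7, -1.1, 0.1]
width: 0.0529
```

```bash
cat >> look.py <<'E'
def seat(W,c,R,zt):
    p=near(W,c,R+.012); d=p[abs(p[:,2]-zt)<.012]
    if len(d)<20: print('few');return
    A=np.c_[d[:,:2]-d[:,:2].mean(0),np.ones(len(d))]; print('seat',len(d),np.median(d[:,2]).round(4),'want',zt,np.linalg.lstsq(A,d[:,2],rcond=None)[0].round(4),cv2.minEnclosingCircle(d[:,:2].astype(np.float32)))
E
python3 - <<'E'
from look import *
f,W=wl('w6',.051,(.4717,-.111))
seat(W,(.4645,.0905),.033,.073)
print(fitjar(W,'jar_large',np.array(C['jar_large'])))
E
```

```text
18.0 [ 0.4037 -0.1098  0.2014] [-3.1415e+00  3.0000e-04  9.0000e-04] 0.05289669728854562 [ 0.7 -1.1  0.1]
('knob', array([ 0.471 , -0.1121]), 404, 'top', array([ 0.4709, -0.1121]), 395, 'disc', array([ 0.4708, -0.1123,  0.0515]))
seat 4844 0.0733 want 0.073 [-0.0031  0.0179  0.0733] ((0.4645189046859741, 0.09009285271167755), 0.0338783822953701)
(array([ 0.38311458, -0.26469431]), 2365, np.float64(0.0016968672616062795))
```

View pics/w6.png

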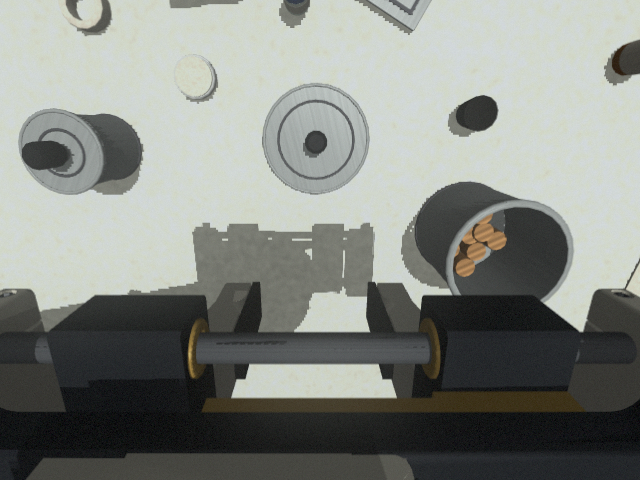

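The small lid is seated at 0.0733 m. The large lid is at pixel (316,140), fitted at (0.471,-0.112).

apply_moves(moves=[[0.2, 0.03, 0.001, 0, 0], [0.2, 0.03, 0.0013, 0, 0], [0.2, 0.007, 0, 0.02, 0], [0.2, 0, 0, 0.03, 0], [0.2, 0, 0, 0.035, 0], [0.2, 0, 0, 0.035, 0], [0.2, 0, 0, 0.03, 0], [0.2, 0, 0, 0.02, 0], [0.2, 0, 0, 0, 0], [0.2, 0, 0, 0, 0], [0.2, 0, 0, 0, 0], [0.2, 0, 0, 0, 0]])

```text
t: 19.05
eef_pos: [0.4723, -0.1112, 0.0332]
ee_rot: [-3.141, -0.003, 0.003]
force: [0.1, 0.2, -0.1]
width: 0.0524
```

apply_moves(moves=[[0.2, -0.001, 0.0005, 0.01, 0], [0.2, 0, 0, 0.006, 0], [0.2, 0, 0, 0.003, 0], [0.2, 0, 0, 0, 0], [-0.3, 0, 0, 0, 0], [-0.5, 0, 0, 0, 0], [-1, 0, 0, 0, 0], [-1, 0, 0, 0, 0], [-1, 0, 0, 0, 0], [-1, 0, 0, 0, 0], [-1, 0, 0, 0, 0], [-1, 0, 0, 0, 0]])

```text
t: 20.05
eef_pos: [0.4699, -0.1123, 0.0127]
ee_rot: [3.142, -0.0, 0.002]
force: [-0.2, 0.4, 2.2]
width: 0.019
```

apply_moves(moves=[[-1, 0, 0, -0.007, 0], [-1, 0, 0, -0.02, 0], [-1, 0, 0, -0.03, 0], [-1, 0, 0, -0.03, 0], [-1, 0, 0, -0.03, 0], [-1, 0, 0, -0.03, 0], [-1, 0, 0, -0.025, 0], [-1, -0.01, 0.01, -0.015, 0], [-1, -0.02, 0.021, 0, 0], [-1, -0.025, 0.026, 0, 0], [-1, -0.025, 0.026, 0, 0], [-1, -0.025, 0.026, 0, 0]])

```text
t: 21.05
eef_pos: [0.3635, -0.2221, 0.2]
ee_rot: [-3.141, -0.0, 0.003]
force: [0.7, -1.7, -1.5]
width: 0.0192
```

apply_moves(moves=[[-1, -0.025, 0.026, 0, 0], [-1, -0.015, 0.017, 0, 0], [-1, 0, 0, 0, 0], [-1, 0, 0, 0, 0], [-1, 0, 0, 0, 0]])

```text
t: 21.47
eef_pos: [0.3252, -0.2646, 0.1999]
ee_rot: [3.142, -0.001, 0.001]
force: [0.5, 1.1, -0.2]
width: 0.0189
```

Run:
```python
from look import *
wj('w7','jar_large')
```

```text
21.4667 [ 0.3252 -0.2646  0.1999] [ 3.1416e+00 -5.0000e-04  1.4000e-03] 0.01886387345323227 [ 0.5  1.1 -0.2]
jar_large (array([ 0.38266093, -0.26562538]), 2697, np.float64(0.0017564274099490054))
inhand disc n 16031 zmed -0.0033795742688940422 lo [-0.05036744 -0.05172642 -0.00566707] hi [0.05214853 0.0505237  0.00048038]
```

View pics/w7.png

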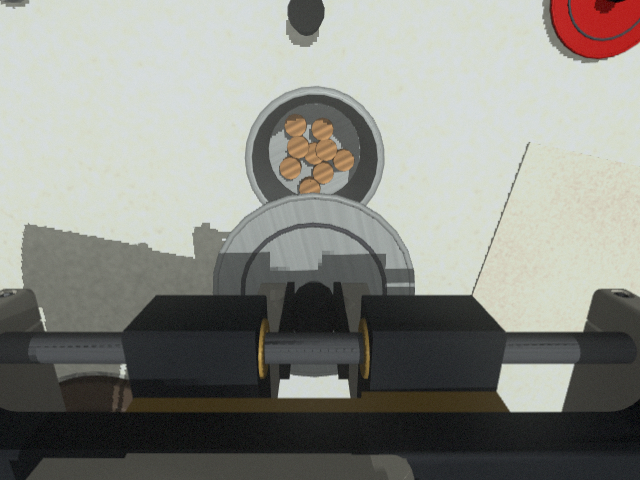

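apply_moves(moves=[[-1, 0.015, 0, 0, 0], [-1, 0.02, 0, 0, 0], [-1, 0.015, 0, 0, 0], [-1, 0.007, 0, 0, 0], [-1, 0, 0, 0.02, 0], [-1, 0, 0, 0.025, 0], [-1, 0, 0, 0.017, 0], [-1, 0, 0, 0.01, 0], [-1, 0, 0, 0, 0], [-1, 0, 0, 0, 0], [-1, 0, 0, 0, 0], [-1, 0, 0, 0, 0]])

```text
t: 22.52
eef_pos: [0.383, -0.2646, 0.1285]
ee_rot: [3.141, -0.001, 0.003]
force: [-0.3, -0.8, -0.1]
width: 0.0192
```

apply_moves(moves=[[-1, 0, 0, 0, 0], [-1, 0, 0, 0, 0]])

```text
t: 22.68
eef_pos: [0.3826, -0.2646, 0.1282]
ee_rot: [3.141, -0.001, 0.002]
force: [-0.7, 0.3, 0.3]
width: 0.019
```

apply_moves(moves=[[-1, -0.0005, 0, 0.006, 0], [-1, 0, 0, 0.004, 0], [-1, 0, 0, 0.003, 0], [-1, 0, 0, 0.003, 0], [-1, 0, 0, 0.002, 0], [-1, 0, 0, 0.002, 0], [-1, 0, 0, 0.001, 0], [-1, 0, 0, 0.0, 0], [-1, 0, 0, 0.0, 0], [-1, 0, 0, 0.0, 0]])

```text
t: 23.52
eef_pos: [0.3817, -0.2645, 0.1067]
ee_rot: [3.142, -0.0, 0.002]
force: [-0.7, 0.1, 1.5]
width: 0.0185
```

apply_moves(moves=[[-1, 0, 0, 0, 0], [-0.7, 0, 0, 0, 0], [-0.4, 0, 0, 0, 0], [0, 0, 0, 0, 0], [0.2, 0, 0, 0, 0], [0.2, 0, 0, 0, 0], [0.2, 0, 0, -0.01, 0], [0.2, 0, 0, -0.02, 0], [0.2, 0, 0, -0.03, 0], [0.2, 0.005, 0, -0.02, 0], [0.2, 0.02, -0.01, -0.015, 0], [0.2, 0.03, -0.015, 0, 0]])

```text
t: 24.52
eef_pos: [0.4375, -0.2403, 0.2056]
ee_rot: [3.14, -0.006, 0.001]
force: [0.7, -0.1, 0.6]
width: 0.0528
```

apply_moves(moves=[[0.2, 0.03, -0.012, 0, 0], [0.2, 0.03, -0.012, 0, 0], [0.2, 0.03, -0.012, 0, 0], [0.2, 0.02, -0.009, 0, 0], [0.2, 0, 0, 0, 0], [0.2, 0, 0, 0, 0], [0.2, 0, 0, 0, 0]])

```text
t: 25.1
eef_pos: [0.546, -0.1941, 0.2011]
ee_rot: [-3.141, 0.001, 0.002]
force: [-0.2, 0.2, 0.1]
width: 0.0526
```

```bash
cat >> look.py <<'E'
def wb(tag):
    s=arm.get_state();e=s['eef_pos'];print(s['t'],e.round(4),s['ee_rot'].round(4),s['width'],s['force'].round(1))
    f=grab('wrist',tag); W=cloud(f); pickle.dump(f,open(tag+'.pkl','wb'))
    p=near(W,C['box_steel'],.075); d=p[(p[:,2]>.039)&(p[:,2]<.05)][:,:2]
    if len(d)>50: print('box',rect(d))
    p=near(W,C['lid_box'],.072); d=p[(p[:,2]>.006)&(p[:,2]<.012)][:,:2]
    if len(d)>50: print('lid_box',rect(d))
    d=p[(p[:,2]>.034)&(p[:,2]<.05)][:,:2]
    if len(d)>50: print('handle',rect(d))
    return f,W
E
python3 - <<'E'
from look import *
f,W=wb('w8')
seat(W,(.3829,-.265),.051,.103)
E
```

```text
25.1 [ 0.546  -0.1941  0.2011] [-3.1414e+00  1.1000e-03  2.3000e-03] 0.05263254627249442 [-0.2  0.2  0.1]
box (array([ 0.6517, -0.0153]), array([114.4,  67.9]), 5.18)
lid_box (array([ 0.6314, -0.1966]), array([ 68.2, 116.3]), -29.24)
handle (array([ 0.6313, -0.1966]), array([13.9, 59.9]), -29.19)
seat 1393 0.1033 want 0.103 [-0.0364 -0.0298  0.1028] ((0.4051758646965027, -0.24202978610992432), 0.027687331661581993)
```

View pics/w8.png

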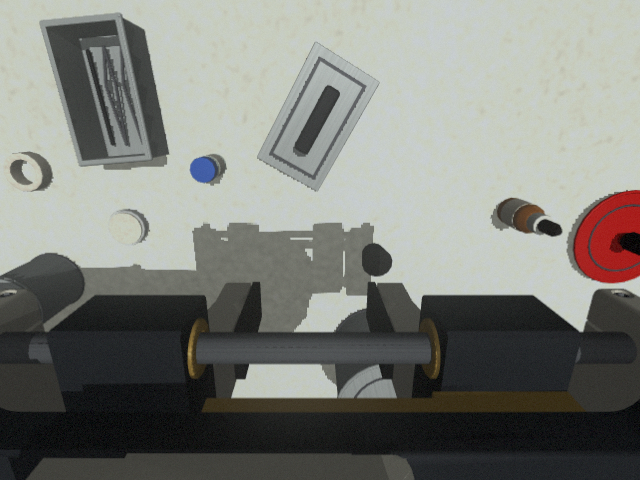

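The large lid's visible part reads 0.1033 m, so it is seated. The oblong lid is at pixel (318,117) and yaw -29.2°. Align over it.

apply_moves(moves=[[0.2, 0.03, 0.0012, 0, 0], [0.2, 0.03, 0.0013, 0, 0], [0.2, 0.0253, 0, 0, 0], [0.2, 0, 0, 0.02, 0.1024], [0.2, 0, 0, 0.03, 0.1024], [0.2, 0, 0, 0.03, 0.1024], [0.2, 0, 0, 0.03, 0.1024], [0.2, 0, 0, 0.03, 0.1024], [0.2, 0, 0, 0, 0], [0.2, 0, 0, 0, 0], [0.2, 0, 0, 0, 0], [0.2, 0, 0, 0, 0]])

```text
t: 26.15
eef_pos: [0.6333, -0.1969, 0.0643]
ee_rot: [-3.14, -0.004, -0.507]
force: [0.4, 0.5, 1.0]
width: 0.053
```

apply_moves(moves=[[0.2, -0.001, 0, 0.02, 0], [0.2, 0, 0, 0.015, 0], [0.2, 0, 0, 0.009, 0], [0.2, 0, 0, 0.005, 0], [0.2, 0, 0, 0.002, 0], [0.2, 0, 0, 0, 0], [-0.4, 0, 0, 0, 0], [-0.6, 0, 0, 0, 0], [-1, 0, 0, 0, 0], [-1, 0, 0, 0, 0], [-1, 0, 0, 0, 0], [-1, 0, 0, 0, 0]])

```text
t: 27.15
eef_pos: [0.631, -0.196, 0.0107]
ee_rot: [-3.142, -0.0, -0.51]
force: [-0.2, 0.2, 0.6]
width: 0.0179
```

apply_moves(moves=[[-1, 0, 0, 0, 0], [-1, 0, 0, 0, 0], [-1, 0, 0, 0, 0]])

```text
t: 27.4
eef_pos: [0.631, -0.196, 0.0107]
ee_rot: [3.142, -0.0, -0.51]
force: [-0.7, 1.4, 1.5]
width: 0.0135
```

apply_moves(moves=[[-1, 0, 0, -0.008, 0], [-1, 0, 0, -0.02, 0], [-1, 0, 0, -0.03, 0], [-1, 0, 0, -0.03, -0.0995], [-1, 0, 0, -0.03, -0.0995], [-1, 0, 0, -0.03, -0.0995], [-1, 0, 0, -0.022, -0.0995], [-1, 0, 0, 0, -0.0995], [-1, 0, 0, 0, -0.0985], [-1, -0.01, -0.02, 0, 0], [-1, -0.01, -0.027, 0, 0], [-1, -0.01, -0.03, 0, 0]])

```text
t: 28.4
eef_pos: [0.5935, -0.1219, 0.1805]
ee_rot: [-3.142, 0.001, 0.084]
force: [1.0, 0.3, -0.9]
width: 0.0135
```

apply_moves(moves=[[-1, -0.01, -0.03, 0, 0], [-1, -0.01, -0.03, 0, 0], [-1, -0.01, -0.027, 0, 0], [-1, -0.004, -0.015, 0, 0], [-1, 0, 0, 0, 0], [-1, 0, 0, 0, 0], [-1, 0, 0, 0, 0], [-1, 0, 0, 0, 0]])

```text
t: 29.07
eef_pos: [0.552, -0.0237, 0.1806]
ee_rot: [3.142, 0.0, 0.086]
force: [0.4, 0.4, -0.8]
width: 0.0139
```

Run:
```python
from look import *
f,W=wb('w9')
s=arm.get_state();e=s['eef_pos']
p=near(W,e[:2],.075); 
for b in (.0015,.003):
    d=p[abs(p[:,2]-(e[2]-.0017))<b]; print(len(d),rect(d[:,:2]-e[:2]), np.median(d[:,2])-e[2])
```

```text
29.0667 [ 0.552  -0.0237  0.1806] [3.1415 0.     0.0855] 0.013863134984140473 [ 0.4  0.4 -0.8]
box (array([ 0.6523, -0.0152]), array([114.2,  66.1]), 4.82)
11914 (array([ 0.0004, -0.0003]), array([116.2,  68.2]), 4.86) -0.0010748740243514965
14396 (array([ 0.0004, -0.0002]), array([116.2,  68.4]), 4.86) -0.0009134389724513858
```

View pics/w9.png

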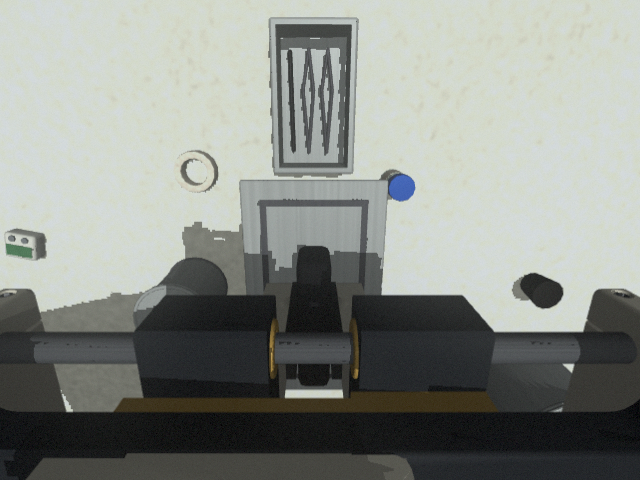

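Run:
```python
from look import *
W=cloud(pickle.load(open('w9.pkl','rb')))
p=W[172:200,388:415].reshape(-1,3); p=p[p[:,2]>.01]; print(p.min(0),p.max(0),np.median(p,0))
```

```text
[ 0.57928709 -0.10632025  0.01047729] [ 0.61208045 -0.05301152  0.17858139] [ 0.59112535 -0.0938587   0.04304729]
```

apply_moves(moves=[[-1, 0.015, 0, 0, 0], [-1, 0.025, 0, 0, 0], [-1, 0.025, 0, 0, 0], [-1, 0.02, 0, 0, 0], [-1, 0.0095, 0, 0, 0], [-1, 0.005, 0, 0.02, 0], [-1, 0, 0, 0.025, 0], [-1, 0, 0, 0.025, 0], [-1, 0, 0, 0.02, 0], [-1, 0, 0, 0.01, 0], [-1, 0, 0, 0, 0], [-1, 0, 0, 0, 0]])

```text
t: 30.12
eef_pos: [0.651, -0.0151, 0.0807]
ee_rot: [3.141, 0.001, 0.086]
force: [-0.6, 0.4, -0.3]
width: 0.0137
```

apply_moves(moves=[[-1, 0, 0, 0, 0], [-1, 0, 0, 0, 0], [-1, 0, 0, 0, 0]])

```text
t: 30.37
eef_pos: [0.6517, -0.0144, 0.0821]
ee_rot: [-3.141, -0.002, 0.086]
force: [-0.2, -0.2, -0.9]
width: 0.0138
```

apply_moves(moves=[[-1, 0.0002, 0.0003, 0.01, 0], [-1, 0, 0, 0.006, 0], [-1, 0, 0, 0.004, 0], [-1, 0, 0, 0.003, 0], [-1, 0, 0, 0.003, 0], [-1, 0, 0, 0.002, 0], [-1, 0, 0, 0.001, 0], [-1, 0, 0, 0.001, 0], [-1, 0, 0, 0.0, 0], [-1, 0, 0, 0.0, 0]])

```text
t: 31.2
eef_pos: [0.6512, -0.0149, 0.0507]
ee_rot: [3.142, -0.0, 0.086]
force: [0.8, -0.5, -1.4]
width: 0.0136
```

apply_moves(moves=[[-1, 0, 0, 0.0007, 0], [-1, 0, 0, 0.0003, 0], [-1, 0, 0, 0, 0]])

```text
t: 31.45
eef_pos: [0.6512, -0.0149, 0.0497]
ee_rot: [-3.142, -0.0, 0.086]
force: [-0.5, -0.3, -0.7]
width: 0.0138
```

apply_moves(moves=[[-1, 0, 0, 0.0004, 0], [-0.8, 0, 0, 0, 0], [-0.5, 0, 0, 0, 0], [-0.2, 0, 0, 0, 0], [0, 0, 0, 0, 0], [0, 0, 0, 0, 0], [0, 0, 0, -0.01, 0], [0, 0, 0, -0.02, 0], [0, 0, 0, -0.03, 0], [0, 0, 0, -0.03, 0], [0, 0, 0, -0.03, 0], [0, -0.02, 0, -0.03, 0]])

```text
t: 32.45
eef_pos: [0.6331, -0.0165, 0.2009]
ee_rot: [3.141, -0.001, 0.087]
force: [0.7, -0.1, 0.8]
width: 0.0436
```

apply_moves(moves=[[0, -0.03, 0, -0.02, 0], [0, -0.03, 0, 0, 0], [0, -0.03, 0, 0, 0], [0, -0.03, 0, 0, 0], [0, -0.03, 0, 0, 0], [0, -0.02, 0, 0, 0], [0, 0, 0, 0, 0], [0, 0, 0, 0, 0], [0, 0, 0, 0, 0]])

```text
t: 33.2
eef_pos: [0.4626, -0.0311, 0.2201]
ee_rot: [-3.141, -0.002, 0.087]
force: [0.6, 0.4, 0.5]
width: 0.0443
```

Run:
```python
from look import *
s=arm.get_state();print(s['t'],s['eef_pos'])
for n in ('wrist','top','scene'):
    f=grab(n,n+'_end'); W=cloud(f); print(n)
    for c,R,z in (((.4645,.0905),.033,.073),((.544,.3715),.042,.088),((.383,-.265),.051,.103)): seat(W,c,R,z)
    p=near(W,C['box_steel'],.085); d=p[abs(p[:,2]-.048)<.007]
    if len(d)>50:
        A=np.c_[d[:,:2]-d[:,:2].mean(0),np.ones(len(d))]; print('box',rect(d[:,:2]),np.median(d[:,2]),np.linalg.lstsq(A,d[:,2],rcond=None)[0].round(4))
```

```text
33.2 [ 0.46256343 -0.03108711  0.22009299]
wrist
seat 3765 0.0733 want 0.073 [-0.0017  0.0032  0.0734] ((0.4640900790691376, 0.08987165987491608), 0.03372492268681526)
few
seat 2609 0.1032 want 0.103 [-0.0013 -0.0346  0.1028] ((0.38283228874206543, -0.26379433274269104), 0.05139588564634323)
box (array([ 0.6174, -0.0181]), array([47. , 68.2]), -84.94) 0.04860325287212128 [0.0075 0.001  0.0486]
top
few
seat 872 0.0875 want 0.088 [-0.0087 -0.0166  0.0876] ((0.5432454943656921, 0.37177595496177673), 0.042829807847738266)
seat 1538 0.1028 want 0.103 [-0.0006 -0.0002  0.1029] ((0.38420403003692627, -0.2642120122909546), 0.05174708366394043)
box (array([ 0.6634, -0.0123]), array([92., 68.]), 5.18) 0.04797845558054892 [-0.0117  0.0034  0.048 ]
scene
seat 560 0.0722 want 0.073 [-0.0672 -0.0159  0.0719] ((0.4653392732143402, 0.09179212898015976), 0.034203387796878815)
seat 1432 0.0877 want 0.088 [-0.0413  0.0057  0.0873] ((0.5456849336624146, 0.371692955493927), 0.04340760409832001)
seat 812 0.1029 want 0.103 [-0.0401 -0.0266  0.1021] ((0.38308200240135193, -0.26435795426368713), 0.053111620247364044)
box (array([ 0.6519, -0.0147]), array([119.5,  68.5]), 4.77) 0.04915809833865348 [-0.0085 -0.0037  0.049 ]
```

View pics/scene_end.png

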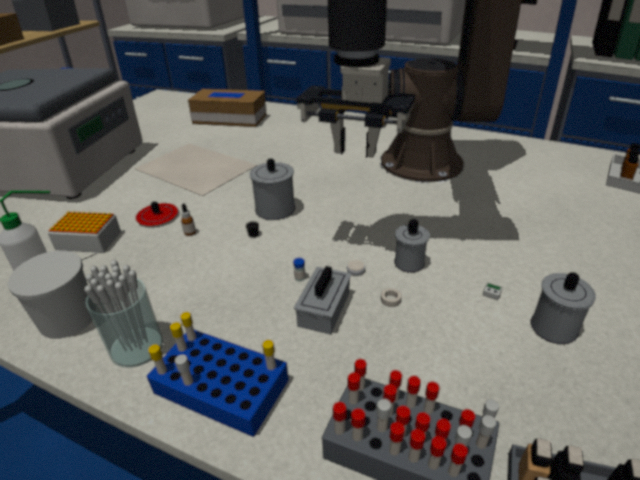

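View pics/wrist_end.png

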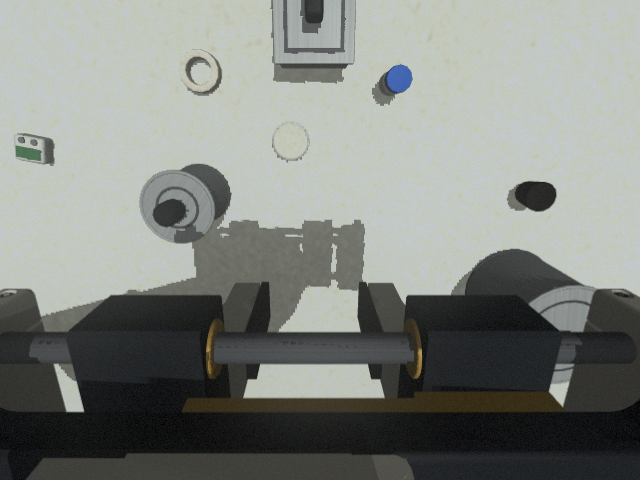

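All four containers are closed: the scene view shows lids at (273,170), (411,234), (567,290) and (324,290). The dropper is still standing at (188,220) and the red lid has not moved. Handing in.

```bash
python3 -c "
from station import job
print(job.job_done())"
```

```text
the job is handed in; nothing more can be done
None
```

All four lids are back on their containers, and I handed the job in at about 33 s with the gripper clear of everything.

**Seating checks:** My last camera checks put every lid top within about 1.2 mm of its home height. A plug resting on the rim would read 6 mm high.

| Lid | Expected top (mm) | Measured top (mm) |
|---|---|---|
| Small | 73 | 72–73 |
| Medium | 88 | 87.5–88 |
| Large | 103 | 103 |
| Instrument box | 48 | 48–49 |

**Level:** The clearest views fit as level. A few coarse or partly hidden views gave apparent slopes of up to 0.07, the largest on the small jar, where a close view read about 0.003. I put these down to measurement noise.

**Other things in the scene:** The jars and box measured within about 2 mm of where they started, which is the calibration error. The dropper bottle is still standing, and I did not touch the red look-alike lid.

**Deviations:**
- My first rotation went the wrong way and was corrected in mid-air, without contact.
- The small lid touched down at about 12 N before I released it.

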